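# Look into the lever-lid canister and seal it again

### The arm

A 6-joint arm with a two-finger parallel gripper is mounted at the origin on the work surface. World frame = base frame: x ahead of the robot, y to its left, z up, the work surface at z = 0. Lengths are in m, angles in rad, forces in N, time in s.
With the tool pointing down it reaches from about 0.4 to 0.925 m from the base axis. Payload 3.4 kg.
Tool frame: the origin (TCP) lies between the finger pads; the fingertips stand 14 mm ahead of it and the grasp point (between the pads) lies 5 mm behind it (tip_extent is the z of the fingertips in the tool frame, in m); z points along the fingers, y is the direction in which the jaws open and shut (so a half turn about z gives the same grasp; the last joint's range is limited). The gripper opens to 85 mm and grips with 20 to 120 N. Pads are 22 mm wide; open, the fingers measure 114 mm over their backs; the gripper's body (76 mm by 85 mm) begins 54 mm behind the grasp point. The pads swing forward as they close: fully open they stand 13 mm farther back than shut.
Start: joints at [-1.278, 0.307, 1.506, -0, 1.328, -0.073], TCP at [0.206, -0.537, 0.245] pointing down, gripper open.
Joint ranges: [-3.12, 3.12], [-1.05, 2.28], [0.14, 2.33], [-1.42, 4.57], [0.1, 2.73], [-2.68, 2.68]. Speed limits (rad/s): [2.57, 2.57, 3.14, 3.14, 3.14, 3.14].

### API

Orientations are given as a rotation vector (axis times angle).
In Python, from plant import * gives the robot as it stands. The module is installed in compiled form; this text tells all that it offers.
- The arm moves only by the tool play_rows, never from a script. Its arguments are lists of equal length, an entry for each row: "xyz": the shift along the world's x, y, z in cm, a list of three; "spin": the turn about the world's z in degrees; "fingers": the opening, from 0 (shut) to 1 (fully open). A call has 1 to 20 rows; each row is the pose to reach, as a shift and turn from the pose commanded when the call began; what a row does not reach only later rows make up. A row lasts 1/8 s, in which the tool goes at most 62.5 mm and 10.7 degrees, less where a joint would pass 70% of its speed; a pose out of reach is approached as far as the arm can. A call with a gripper value outside its range is refused whole. The fingers move at their own pace and stop on an object; the grip force is fixed at half the most. Time passes only in rows, so rows that repeat a pose let the fingers close. It gives the time, the measured TCP pose, the force and the opening at its end, in the units of the state.
- read_state(): the state, without advancing time (a new reading comes with each control period).
- get_image(name): name is "scene" or "top" or "wrist"; returns the picture (400x640x3 uint8, red, green, blue); there is no depth.
- get_calibration(name): a dict with "camera_matrix" (3x3 intrinsics, pixels), "dist" ([k1, k2, p1, p2, k3] as OpenCV has them; the pictures are not rectified), "R" (3x3) and "t" (3): a world point X has camera coordinates R X + t. Camera axes: x right, y down, z forward; pixel columns grow to the right and rows downward; lengths in m; the calibration is good to about 2 mm. A picture is of the moment at which its call begins: read the wrist's pose just before it. get_calibration takes no time and is no camera call; for the wrist camera it gives the pose at the moment of the call.
- hand_in(): hands the job in, once; it reports no verdict.
The state is a dict: "clock": time; "joint_positions": joint angles; "dq": joint speeds; "joint_torque": joint torques, N m; "ee_pos": TCP position; "eef_rot": TCP orientation; "contact_force": force on the tool from outside, world axes, zero at the start; "torque": the same for the moment, N m; "opening": opening from 0.0 (shut) to 1.0 (fully open).
Only numpy, scipy, OpenCV 4.12 (cv2) and the standard library are available. Lean on these libraries where they do the work, as an engineer would, in place of code of your own. Each camera call takes 0.05 s, during which the arm holds its last target. There are 200 camera calls.

### The job

With closed fingertips, press the canister's front lever all the way down so that its lid stands wide open, and keep it pressed for about three seconds so that I can look inside. Then ease the lever back up slowly, over at least two seconds, so that the lid comes down shut without slamming, and only then press the seal button on top of the lid fully down and take the hand away. Do not grasp, lift or shove anything: the canister stays standing where it is, and the mortar, pestle and measuring cups are left alone.

Things in the scene. Friction and masses are not known exactly. Their poses are not given: they have to be found in the camera images.
- canister: Round steel canister, 140 mm across, 132 mm high, with a 12 mm thick hinged lid, on a dark foot plate (205 x 180 x 10 mm); 3.5 kg, loose on the mat. Origin: centre of the round body, on the mat. z up; -x points from the canister to the lever pad (roughly at the robot), +x to the lid hinge. A steel yoke 178 mm wide links the front pad to the lid: pad down, lid up.
- lever: Lever: steel yoke, black pad in front, axes as the canister's at rest. Origin on its pivot line (along canister y), at the canister's centre, 118 mm up; pad centre 152 mm from it along -x. It turns 0.30 rad down to its stop: the pad sinks about 45 mm and moves about 8 mm towards the canister. 3 to 5 N on the pad holds the lid up. Let go, the lid falls shut and slams, raising the lever.
- lever_pad (a point): Centre of the upper face of the lever's black pad, which is 46 mm (along canister x) by 60 mm and 10 mm thick; 123 mm above the mat at rest, and it moves with the lever. Its inner edge is about 59 mm clear of the canister's wall.
- lid (a joint): Opening of the lid, rad: 0 shut, 1.05 wide open (the stop). It is 3.5 times the lever's angle. The lid is hinged at the back of the rim and its front edge swings up and back, up to 275 mm above the mat.
- seal (a joint): Travel of the seal button in the lid, m: 0 standing up (10 mm proud of the lid), 0.006 fully down (4 mm proud). Takes about 3 N to move and stays where it is pushed.
- seal_top (a point): Centre of the top face of the round black seal button, 30 mm across, in the middle of the lid: 154 mm above the mat when the lid is shut and the button up. Pressed along the canister's -z when the lid is shut.
- mortar: Granite mortar, 132 mm across, 95 mm high, 2.6 kg; origin at the centre of its underside. Leave alone.
- pestle: Granite pestle lying on the mat, 150 mm long, 38 mm thick; origin under its middle, on the mat, lying along its x. Leave alone.
- cups: Nested green plastic measuring cups, 86 mm across, 55 mm high, with flat handles reaching 100 mm out along its +y; origin at the centre of the underside. Leave alone.

How it is judged:
On the way, in this order (a step that is already met when the one before it is completed fails the run):
1. fingers on the lever hold the lid wide open (over 0.9 rad) for two seconds (value of joint lid above 0.9 rad and contact force between the fingers and lever above 0.2 N and value of joint seal below 0.002 m), for 2 s.
2. the lid is shut again, with the seal button still up (value of joint lid below 0.04 rad and value of joint seal below 0.002 m), for 0.2 s.
At the end, for the whole second after the job is handed in: Lid shut (under 0.04 rad), seal button down (over 4.5 of 6 mm), canister upright (within 0.05 rad) and within 25 mm of its start, mortar, pestle and cups within 20 mm of theirs (value of joint lid below 0.04 rad and value of joint seal above 0.0045 m and angle between canister's own z axis and vertical below 0.05 rad and distance of canister from where it was at the start of the episode below 0.025 m and distance of each of mortar, pestle, cups from where it was at the start of the episode below 0.02 m); the robot touches nothing.
It fails at once if the lid slams: it falls faster than 2 rad/s in the lower part of its swing (under 0.6 rad) (velocity of joint lid below -2 rad/s and value of joint lid below 0.6 rad).
It fails at once if the canister is shoved over 25 mm, lifted over 12 mm or tipped over 0.15 rad (distance of canister from where it was at the start of the episode above 0.025 m or height (world z) of canister above 0.012 m or angle between canister's own z axis and vertical above 0.15 rad).
It fails at once if the mortar, pestle or cups are moved over 20 mm (distance of any of mortar, pestle, cups from where it was at the start of the episode above 0.02 m).
It also fails if it takes over 58 s, if anything falls off the work surface, if the arm or the gripper's body presses on something with over 40 N, if the wrist force passes 120 N, or if a joint passes its speed limit or range.

## Working session

There is one attempt and no reset: what is moved stays moved. The work goes in short steps, Python scripts to look and compute and a tool call to move; the robot and the scene stay as the last step left them, time stands still between calls to the robot, and variables do not carry over. Pictures are saved under pics/ and viewed, about 8 in all and at most 12, crops included, and the job is handed in when it is done.

Besides the shell and the picture viewer there is one more tool, called in YAML: its name, and indented under it one key for each argument. play_rows: Moves the arm, as the interface text tells. Its arguments: {"type":"object","properties":{"xyz":{"type":"array"},"spin":{"type":"array"},"fingers":{"type":"array"}},"required":["xyz","spin","fingers"]}

```bash
mkdir -p pics; cat > h.py <<'E'
from plant import *
import numpy as np, cv2
def snap(n,f):
    im=get_image(n); cv2.imwrite(f'pics/{f}.png',im[:,:,::-1]); return im
def ray(c,uv,z):
    K=np.array(c['camera_matrix']);d=np.array(c['dist'],float);R=np.array(c['R']);t=np.array(c['t'])
    p=cv2.undistortPoints(np.array([[uv]],float),K,d)[0,0]
    D=R.T@np.array([p[0],p[1],1]);C=-R.T@t
    return C+D*(z-C[2])/D[2]
def proj(c,X):
    R=np.array(c['R']);return cv2.projectPoints(np.array(X,float).reshape(-1,3),cv2.Rodrigues(R)[0],np.array(c['t'],float),np.array(c['camera_matrix']),np.array(c['dist'],float))[0][:,0]
E
python3 - <<'E'
from h import *
a=snap('top','top0');b=snap('scene','scene0')
cv2.imwrite('pics/both.png',np.vstack([a,b])[:,:,::-1][:, :])
print(read_state())
for n in('top','scene'):
    c=get_calibration(n);print(n,-np.array(c['R']).T@np.array(c['t']))
E
```

```text
{'clock': 0.1, 'joint_positions': array([-1.27851449e+00,  3.07511157e-01,  1.50750693e+00, -1.28160849e-05,
        1.32842790e+00, -7.34689614e-02]), 'dq': array([-0.00130209, -0.00189313, -0.00323132, -0.00117758, -0.00029333,
       -0.00076286]), 'joint_torque': array([ 4.30803766e-04, -4.58526886e+01, -2.52607137e+01, -1.43966922e-04,
        5.63039459e-03,  2.77254759e-05]), 'ee_pos': array([ 0.20546831, -0.53640477,  0.24447923]), 'eef_rot': array([-3.08739501e+00, -5.70993020e-01,  3.37094257e-04]), 'contact_force': array([0.09629544, 0.08330011, 1.01510681]), 'torque': array([0.01518076, 0.00039811, 0.02489972]), 'opening': 0.9985112814510524}
top [ 0.43589902 -0.0111362   1.28178615]
scene [ 1.14718206 -0.0868617   0.83772585]
```

View pics/top0.png

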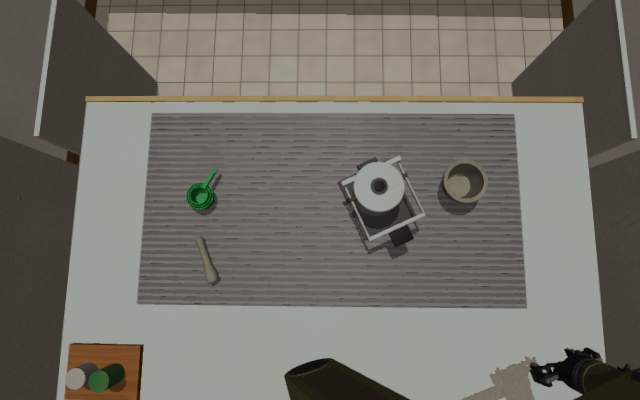

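View pics/scene0.png

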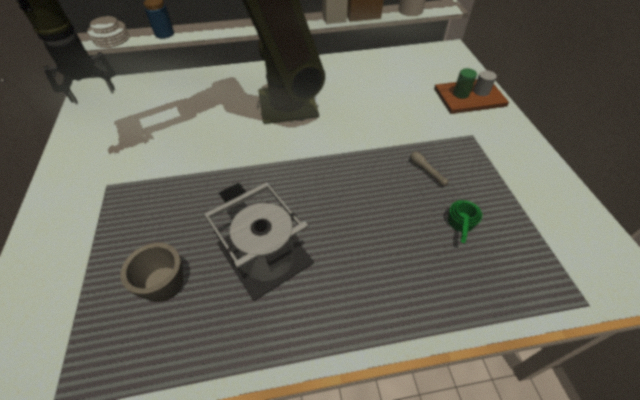

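The top view shows the seal button near (380,186) and the lever pad near (401,236). In the scene view they are near (261,227) and (233,192). I'll refine these with dark-colour masks.

```bash
python3 - <<'E'
from h import *
for n,bs,ps in (('top',(380,186),(401,236)),('scene',(261,227),(233,192))):
    im=cv2.imread(f'pics/{n}0.png');c=get_calibration(n);g=im.max(2)
    for nm,s,z in(('btn',bs,.154),('pad',ps,.123)):
        for th in (45,60):
            k,l,st,ce=cv2.connectedComponentsWithStats((g<th).astype(np.uint8))
            d=[np.hypot(*(ce[i]-s)) if 8<st[i,4]<1500 else 1e3 for i in range(1,k)];i=1+int(np.argmin(d))
            print(n,nm,th,ce[i],st[i],ray(c,ce[i],z))
a=cv2.imread('pics/top0.png')[140:260,320:440];b=cv2.imread('pics/scene0.png')[165:305,190:330]
cv2.imwrite('pics/crop.png',np.hstack([cv2.resize(a,(400,400),interpolation=2),cv2.resize(b,(400,400),interpolation=2)]))
E
```

```text
top btn 45 [379.64473684 185.92105263] [375 181  10  11  76] [ 0.64509339 -0.13785692  0.154     ]
top btn 60 [379.24347826 185.57391304] [374 180  12  12 115] [ 0.64608025 -0.1367448   0.154     ]
top pad 45 [400.71974522 235.75796178] [389 225  24  22 314] [ 0.50772308 -0.19904918  0.123     ]
top pad 60 [400.325      236.68055556] [387 225  26  25 360] [ 0.5051129  -0.19788228  0.123     ]
scene btn 45 [260.31944444 225.77083333] [253 220  15  13 144] [ 0.65452615 -0.13702766  0.154     ]
scene btn 60 [260.55502392 226.58373206] [252 220  18  15 209] [ 0.65689318 -0.13668896  0.154     ]
scene pad 45 [231.58474576 192.01694915] [220 184  25  18 236] [ 0.51212597 -0.20315481  0.123     ]
scene pad 60 [231.53454545 192.00727273] [219 183  27  19 275] [ 0.51206832 -0.20328085  0.123     ]
```

View pics/crop.png

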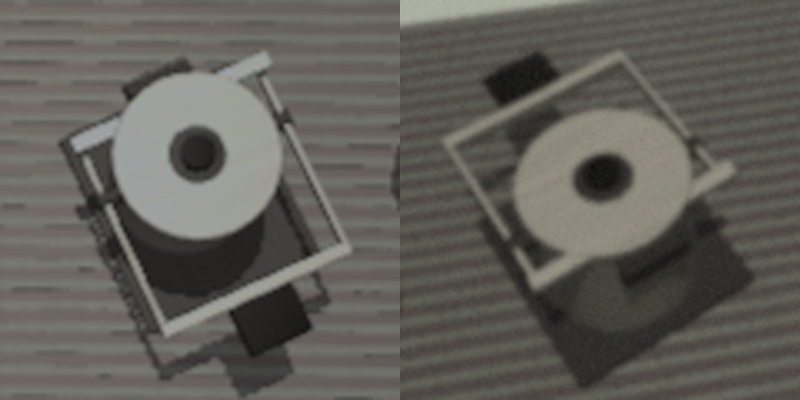

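The crops show the pad's outer and inner edges clearly, and the fused estimates are button ≈ (0.648,-0.137) and pad ≈ (0.510,-0.201), so canister yaw is about 24°. The gripper is already at about 21°. Next I'll move above the pad with the fingers shut.

play_rows:
  xyz:
    - [2.5,2.8,0]
    - [5,5.6,0]
    - [7.6,8.4,0]
    - [10.2,11.2,0]
    - [12.7,14,0]
    - [15.2,16.8,0]
    - [17.8,19.6,0]
    - [20.3,22.4,0]
    - [22.9,25.2,0]
    - [25.4,28,0]
    - [28,30.8,0]
    - [30.5,33.6,0]
    - [30.5,33.6,0]
    - [30.5,33.6,0]
  spin: [0,0,0,0,0,0,1,1,2,2,3,3,3,3]
  fingers: [0,0,0,0,0,0,0,0,0,0,0,0,0,0]

```text
clock: 1.85
ee_pos: [0.5101, -0.201, 0.2448]
eef_rot: [-3.073, -0.653, 0.002]
contact_force: [-0.6, -0.6, -0.3]
opening: 0.005
```

```bash
python3 - <<'E'
from h import *
c=get_calibration('wrist');s=read_state();im=snap('wrist','w1')
np.save('w1.npy',c,allow_pickle=True)
print(s['clock'],s['ee_pos'],s['eef_rot'],s['contact_force'],s['opening'])
print(-np.array(c['R']).T@np.array(c['t']),proj(c,[[.51,-.201,.123],[.648,-.137,.154],s['ee_pos']-[0,0,.014]]))
E
```

```text
1.85 [ 0.51006572 -0.20100057  0.24483273] [-3.07272156e+00 -6.53032368e-01  2.29404299e-03] [-0.64007184 -0.64032581 -0.32359286] 0.004573579778142177
[ 0.58369564 -0.16796118  0.37345487] [[321.72533436 197.68540971]
 [318.27049111 -19.66494315]
 [321.86675586 260.07493233]]
```

View pics/w1.png

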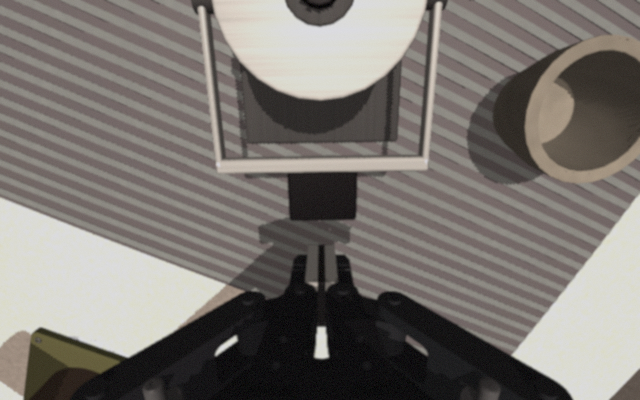

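The wrist view shows the pad's face at cols 289–356, rows 173–218, and the hand aligned with the yoke. The button's lower edge is at about (319,20).

```bash
python3 - <<'E'
from h import *
c=np.load('w1.npy',allow_pickle=True).item()
P=[ray(c,p,.123) for p in [(289,173),(357,173),(356,218),(290,219)]]
for p in P: print(p)
print('pad',np.mean(P,0)); o=[np.linalg.norm(P[i]-P[i-1]) for i in range(4)];print(o)
b=[ray(c,p,.123) for p in [(219,168),(429,167)]];d=b[1]-b[0];print('bar',b,np.linalg.norm(d),np.degrees(np.arctan2(d[0],-d[1])), np.degrees(np.arctan2(-d[1],d[0]))-90)
print('btnlow',ray(c,(319,12),.154), 'btn rim bottom', ray(c,(319,22),.144))
E
```

```text
[ 0.51872713 -0.16685633  0.123     ]
[ 0.54211148 -0.21924961  0.123     ]
[ 0.50511634 -0.23642751  0.123     ]
[ 0.48039386 -0.1834066   0.123     ]
pad [ 0.5115872  -0.20148501  0.123     ]
[np.float64(0.041753456304414925), np.float64(0.05737493728657546), np.float64(0.040788725568883924), np.float64(0.058501438074722675)]
bar [array([ 0.4987189 , -0.11126147,  0.123     ]), array([ 0.57153647, -0.27231063,  0.123     ])] 0.17674623603959042 24.32986593908089 -24.32986593908089
btnlow [ 0.63204077 -0.14457679  0.154     ] btn rim bottom [ 0.62875154 -0.14594757  0.144     ]
```

play_rows:
  xyz:
    - [0,0,-2]
    - [0,0,-4]
    - [0,0,-6]
    - [0,0,-8]
    - [0,0,-9.5]
    - [0,0,-10.3]
    - [0,0,-10.8]
    - [0.1,0,-11.3]
    - [0.1,0,-11.8]
    - [0.1,0.1,-12.3]
    - [0.2,0.1,-12.8]
    - [0.2,0.1,-13.3]
    - [0.3,0.1,-13.6]
    - [0.3,0.1,-13.8]
    - [0.3,0.1,-13.8]
  spin: [0,0,0,0,0,0,0,0,0,0,0,0,0,0,0]
  fingers: [0,0,0,0,0,0,0,0,0,0,0,0,0,0,0]

```text
clock: 3.78
ee_pos: [0.514, -0.1997, 0.1071]
eef_rot: [-3.073, -0.652, -0.001]
contact_force: [0.4, -0.1, 1.9]
opening: -0.003
```

```bash
python3 - <<'E'
from h import *
s=read_state();im=snap('scene','s2')
c=im[140:310,170:340];cv2.imwrite('pics/s2c.png',cv2.resize(c,(510,510),interpolation=2)[:,:,::-1])
print(s['clock'],s['ee_pos'],s['contact_force'])
E
```

```text
3.775 [ 0.51396399 -0.19972634  0.10708851] [ 0.43411186 -0.11352294  1.9017943 ]
```

View pics/s2c.png

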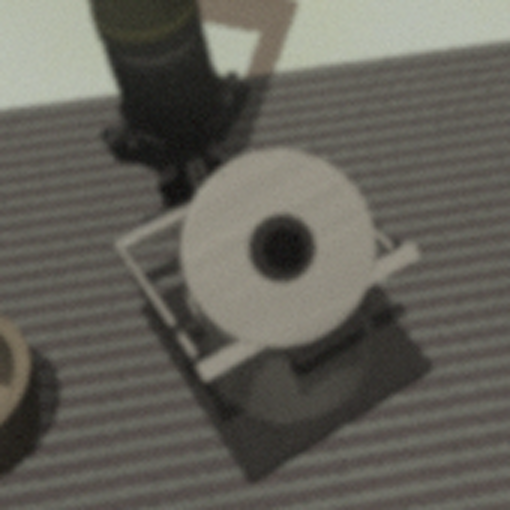

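The lid is rising, and the button has shifted to crop (283,247). The pad is about 30 mm down. I'll press on towards the stop in small steps.

play_rows:
  xyz:
    - [0.1,0,-0.3]
    - [0.2,0.1,-0.6]
    - [0.2,0.1,-0.8]
    - [0.3,0.1,-1.0]
    - [0.3,0.1,-1.1]
    - [0.3,0.1,-1.1]
  spin: [0,0,0,0,0,0]
  fingers: [0,0,0,0,0,0]

```text
clock: 4.58
ee_pos: [0.5166, -0.1989, 0.0961]
eef_rot: [-3.073, -0.652, 0.0]
contact_force: [-1.1, 0.9, 1.4]
opening: 0.0
```

play_rows:
  xyz:
    - [0,0,-0.1]
    - [0,0,-0.2]
    - [0.1,0,-0.3]
    - [0.1,0,-0.4]
    - [0.1,0,-0.4]
  spin: [0,0,0,0,0]
  fingers: [0,0,0,0,0]

```text
clock: 5.2
ee_pos: [0.5172, -0.199, 0.0941]
eef_rot: [3.073, 0.652, -0.0]
contact_force: [-5.2, 2.1, 15.2]
opening: 0.001
```

```bash
python3 - <<'E'
from h import *
s=read_state();im=snap('scene','s3');t=snap('top','t3')
c=im[120:290,170:340];d=t[130:260,310:440];cv2.imwrite('pics/s3c.png',np.hstack([cv2.resize(c,(400,400),interpolation=2),cv2.resize(d,(400,400),interpolation=2)])[:,:,::-1])
print(s['clock'],s['ee_pos'],s['contact_force'])
E
```

```text
5.2 [ 0.51719748 -0.19900066  0.09408956] [-5.20522388  2.0618042  15.16213717]
```

View pics/s3c.png

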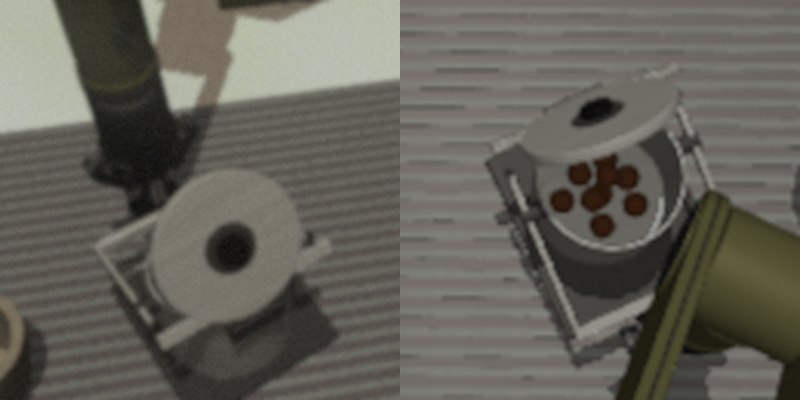

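The lever is at its stop: force 15 N, with TCP z held at 94 mm. The top view shows the lid wide open and the contents visible, so I'll hold here for more than 3 s.

play_rows:
  xyz:
    - [0,0,0]
    - [0,0,0]
    - [0,0,0]
    - [0,0,0]
    - [0,0,0]
    - [0,0,0]
    - [0,0,0]
    - [0,0,0]
    - [0,0,0]
    - [0,0,0]
    - [0,0,0]
    - [0,0,0]
    - [0,0,0]
    - [0,0,0]
    - [0,0,0]
    - [0,0,0]
    - [0,0,0]
    - [0,0,0]
    - [0,0,0]
    - [0,0,0]
  spin: [0,0,0,0,0,0,0,0,0,0,0,0,0,0,0,0,0,0,0,0]
  fingers: [0,0,0,0,0,0,0,0,0,0,0,0,0,0,0,0,0,0,0,0]

```text
clock: 7.8
ee_pos: [0.5172, -0.199, 0.0941]
eef_rot: [3.073, 0.652, -0.0]
contact_force: [-5.2, 1.7, 15.6]
opening: -0.001
```

play_rows:
  xyz:
    - [0,0,0]
    - [0,0,0]
    - [0,0,0]
    - [0,0,0]
    - [0,0,0]
    - [0,0,0]
  spin: [0,0,0,0,0,0]
  fingers: [0,0,0,0,0,0]

```text
clock: 8.55
ee_pos: [0.5172, -0.199, 0.0941]
eef_rot: [3.073, 0.652, -0.0]
contact_force: [-4.9, 1.2, 14.4]
opening: 0.001
```

play_rows:
  xyz:
    - [0,0,0.1]
    - [0,0,0.2]
    - [0,0,0.35]
    - [-0.1,0,0.5]
    - [-0.1,0,0.65]
    - [-0.1,0,0.8]
    - [-0.2,0,0.95]
    - [-0.2,-0.1,1.1]
    - [-0.2,-0.1,1.25]
    - [-0.3,-0.1,1.4]
    - [-0.3,-0.1,1.55]
    - [-0.3,-0.1,1.7]
    - [-0.4,-0.1,1.85]
    - [-0.4,-0.1,2.0]
    - [-0.4,-0.1,2.15]
    - [-0.5,-0.2,2.3]
    - [-0.5,-0.2,2.45]
    - [-0.5,-0.2,2.6]
    - [-0.5,-0.2,2.75]
    - [-0.5,-0.2,2.9]
  spin: [0,0,0,0,0,0,0,0,0,0,0,0,0,0,0,0,0,0,0,0]
  fingers: [0,0,0,0,0,0,0,0,0,0,0,0,0,0,0,0,0,0,0,0]

```text
clock: 11.05
ee_pos: [0.5124, -0.201, 0.1213]
eef_rot: [-3.073, -0.652, 0.001]
contact_force: [0.1, -1.0, 2.8]
opening: 0.002
```

play_rows:
  xyz:
    - [0,0,0.15]
    - [0,0,0.3]
    - [0,0,0.45]
    - [-0.1,0,0.6]
    - [-0.1,0,0.75]
    - [-0.1,0,0.9]
    - [-0.1,0,1.05]
    - [-0.1,0,1.2]
    - [-0.1,0,1.3]
    - [-0.1,0,1.4]
    - [-0.1,0,1.5]
    - [-0.1,0,1.6]
    - [-0.1,0,1.7]
    - [-0.1,0,1.8]
    - [-0.1,0,1.9]
    - [-0.1,0,2.0]
    - [-0.1,0,2.1]
    - [-0.1,0,2.2]
    - [-0.1,0,2.3]
    - [-0.1,0,2.4]
  spin: [0,0,0,0,0,0,0,0,0,0,0,0,0,0,0,0,0,0,0,0]
  fingers: [0,0,0,0,0,0,0,0,0,0,0,0,0,0,0,0,0,0,0,0]

```text
clock: 13.55
ee_pos: [0.5117, -0.201, 0.1454]
eef_rot: [3.073, 0.652, 0.0]
contact_force: [0.1, -0.5, 0.6]
opening: 0.002
```

The lever is released and the hand is about 8 mm clear of it. I'll lift and go above the button for a close look.

play_rows:
  xyz:
    - [0,0,2]
    - [0,0,5]
    - [0,0,8]
    - [0,0,10]
    - [2,0.9,11]
    - [5,2.3,11]
    - [8,3.7,11]
    - [11,5.1,11]
    - [13,6,11]
    - [13.7,6.3,11]
    - [13.7,6.3,11]
    - [13.7,6.3,11]
  spin: [0,0,0,0,0,0,0,0,0,0,0,0]
  fingers: [0,0,0,0,0,0,0,0,0,0,0,0]

```text
clock: 15.05
ee_pos: [0.6477, -0.1384, 0.2553]
eef_rot: [-3.073, -0.651, 0.001]
contact_force: [-0.2, 0.6, 1.2]
opening: 0.0
```

```bash
python3 - <<'E'
from h import *
c=get_calibration('wrist');s=read_state();im=snap('wrist','w4')
np.save('w4.npy',c,allow_pickle=True)
print(s['clock'],s['ee_pos'],s['contact_force'])
print(proj(c,[[.649,-.138,.154],s['ee_pos']*[1,1,0]+[0,0,.154]]))
E
```

```text
15.05 [ 0.64771165 -0.13838428  0.25529239] [-0.18797797  0.63123172  1.21134131]
[[321.95659733 203.96731656]
 [321.74042262 205.5397189 ]]
```

View pics/w4.png

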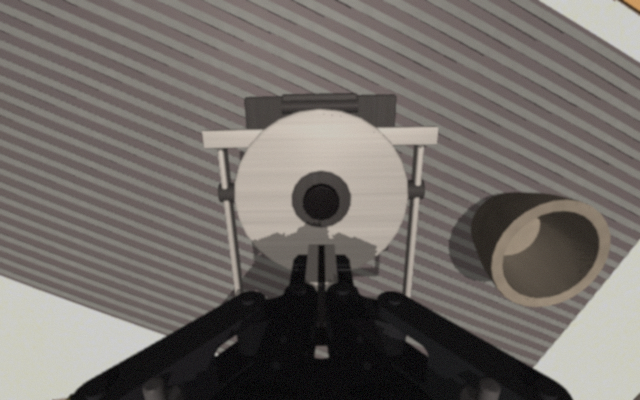

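The lid is shut. The black button is at (321,202), about 2 mm ahead of the tip axis at (322,205.5). I'll correct by 2 mm and press.

play_rows:
  xyz:
    - [0.2,0.1,-2]
    - [0.2,0.1,-4]
    - [0.2,0.1,-6]
    - [0.2,0.1,-7.5]
    - [0.2,0.1,-8.2]
    - [0.2,0.1,-8.6]
    - [0.2,0.1,-8.8]
    - [0.2,0.1,-9.0]
    - [0.2,0.1,-9.2]
    - [0.2,0.1,-9.3]
    - [0.2,0.1,-9.4]
    - [0.2,0.1,-9.4]
  spin: [0,0,0,0,0,0,0,0,0,0,0,0]
  fingers: [0,0,0,0,0,0,0,0,0,0,0,0]

```text
clock: 16.6
ee_pos: [0.6509, -0.1371, 0.162]
eef_rot: [3.073, 0.652, 0.001]
contact_force: [-2.7, 0.2, 4.9]
opening: -0.001
```

play_rows:
  xyz:
    - [0,0,-0.1]
    - [0,0,-0.2]
    - [0,0,-0.3]
    - [0,0,-0.3]
    - [0,0,-0.3]
  spin: [0,0,0,0,0]
  fingers: [0,0,0,0,0]

```text
clock: 17.23
ee_pos: [0.6509, -0.1371, 0.1618]
eef_rot: [3.072, 0.652, 0.004]
contact_force: [-5.5, 1.2, 18.4]
opening: -0.002
```

The button is at a hard stop: 18 N, with tip height 148 mm, which is the fully-down height. Retracting.

play_rows:
  xyz:
    - [0,0,0.3]
    - [0,0,0.8]
    - [0,0,2]
    - [0,0,4]
    - [0,0,6]
    - [0,0,8.4]
    - [-3,-1.4,9.4]
    - [-7,-3.2,9.4]
    - [-11,-5,9.4]
    - [-15,-7,9.4]
    - [-18,-8,9.4]
    - [-20,-9,9.4]
    - [-20,-9,9.4]
  spin: [0,0,0,0,0,0,0,0,0,0,0,0,0]
  fingers: [0,0,0,0,0,0,0,0,0,0,0,0,0]

```text
clock: 18.85
ee_pos: [0.4499, -0.2276, 0.2527]
eef_rot: [3.073, 0.649, 0.001]
contact_force: [-0.1, -1.2, 0.7]
opening: 0.0
```

```bash
python3 - <<'E'
from h import *
s=read_state();im=snap('scene','s5');t=snap('top','t5')
print(s['clock'],s['ee_pos'],s['contact_force'])
c=im[165:305,190:330];d=t[140:260,320:440];cv2.imwrite('pics/s5c.png',np.hstack([cv2.resize(d,(400,400),interpolation=2),cv2.resize(c,(400,400),interpolation=2)])[:,:,::-1])
E
```

```text
18.85 [ 0.4499122  -0.22758004  0.25271611] [-0.1027025  -1.20491054  0.69736192]
```

View pics/s5c.png

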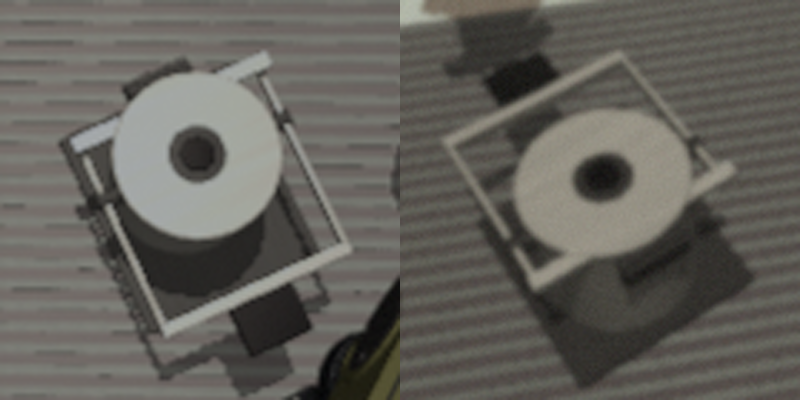

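The final views match the first crop: the canister hasn't moved (pad, bar and lid are at the same pixels), the lid is shut and the hand is clear. Handing in.

```bash
python3 -c "
from plant import *
print(hand_in())"
```

```text
the job is handed in; nothing more can be done
None
```

I've done the whole sequence and handed the job in at about 19 s of the 58 s allowed; hand-in gives no verdict.

- **Lever:** I pressed it to its stop with closed fingertips (about 15 N), and the camera showed the lid wide open. I held it there for over 3 s, then eased it up over about 4.5 s.
- **Seal button:** a wrist-camera look showed the lid shut before I touched the button. I then pressed it to a hard stop: 18 N, with the fingertips at 148 mm, the fully-down height.
- **Last checks:** the final pictures show the lid shut, the canister where it started, and the hand clear of it.

- **Not measured:** there was no direct reading of the lid or seal joints. Button depth is inferred from fingertip height and force, and a slow lid closing from the slow lever motion. I didn't re-measure the mortar, pestle and cups at the end, but the hand never came near them.
- **Disagreement:** the first two camera views put the button about 10 mm apart in x. The wrist-camera look settled this, and I corrected by 2 mm before pressing.

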